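# Set the incense tray: stack the tiered box, tall tool vase last

### The job

Set the incense things out on the black tray on the chest: build up the round chestnut box on the wide stand, the widest tier in the stand's well, then the middle tier, the smallest tier and the lid, each fully seated in the one below. Last of all, so that you never have to reach past it, stand the tall bronze tool vase upright in the well of the small stand. Set every piece down rather than dropping it, let go of everything, and leave the fox, the bell and the chopstick rest where they are.

Things in the scene. Friction and masses are not known exactly. Their poses are not given: they have to be found in the camera images.
- low_tier_c (a point): centre (half-way up its axis) of the box's widest tier: an open round cup of plain chestnut, own z up; 68 mm wide outside, 40 mm high, wall 6.5 mm, about 85 g. Its lowest 5 mm are a plug foot (48 mm wide at the bottom, 56 at the shoulder) on which it stands. All loose things start upright on the chest top (160 mm above the mats), in shuffled places about 14 cm apart
- mid_tier_c (a point): centre (half-way up) of the middle tier: like the widest, but 60 mm wide outside, 36 mm high, wall 6.5 mm, about 65 g. Its 5 mm plug foot (40 mm wide at the bottom, 48 at the shoulder) drops with 2 mm play all round into the widest tier's open top (52 mm clear) till the shoulder rests on the rim: its centre is then 33 mm above that tier's centre
- top_tier_c (a point): centre (half-way up) of the smallest tier: like the others, but 52 mm wide outside, 32 mm high, wall 6.5 mm, about 45 g. Its 5 mm plug foot (32 mm wide at the bottom, 40 at the shoulder) drops with 2 mm play all round into the middle tier's open top (44 mm clear): its centre is then 29 mm above that tier's centre
- lid_c (a point): centre (half-way up) of the chestnut lid, 28 mm high, 30 g, own z up. From its underside: 0 to 5 mm plug lip (25 mm wide at the bottom, 32 at the shoulder), 5 to 12 mm disc 44 mm wide, 12 to 28 mm round knob 15 to 16 mm wide. The lip drops with 2 mm play all round into the smallest tier's open top (37 mm clear): the lid's centre is then 25 mm above that tier's centre
- tool_vase_c (a point): centre (half-way up) of the tall slim vase for incense tools: dark bronze, empty, round, own z up, 100 mm high, about 240 g. From its underside: foot 38 mm wide, straight middle 32 mm wide from 30 to 85 mm up, mouth flaring to 38 mm
- stand_wide: wide round stand of pale wood, fixed; origin at the centre of its underside, own z up. 92 mm wide, 7 mm high; round well 68 mm wide (64 clear), its floor 3 mm above the origin. The widest tier's foot stands there, its centre then 23 mm above the origin. Both stands, 14 cm apart, sides varying, are on a black tray (320 by 170 mm, floor 6 mm thick, rim 11 mm high) on the chest top
- stand_small: small round stand of pale wood, fixed on the same tray; origin at the centre of its underside, own z up. 68 mm wide, 7 mm high, round well 50 mm wide (47 clear) with its floor 3 mm above the origin; when the vase stands in it, the vase's centre is 53 mm above this origin. (A fan case and a lidded go bowl 82 mm high at the back of the chest top are fixed and out of the way)
- fox_c (a point): centre of a white porcelain fox figurine, 54 mm long with tail, 42 mm wide, 68 mm tall; loose, on the chest top, to be left alone
- bell_c (a point): centre of a small brass bell with a loop, 42 mm wide, 45 mm tall; loose, on the chest top, to be left alone
- rest_c (a point): centre of a celadon chopstick rest, a bar 54 mm long (own y), 16 mm wide, 13 mm high; loose, on the chest top among the pieces, to be left alone

How it is judged:
By the outcome, as a careful person would: the job done as asked, in the order asked, and still so for the second after the job is handed in, with the robot touching nothing.
It also fails if it takes over 136 s, if anything falls off the work surface, if the arm or the gripper's body presses on something with over 40 N, if the wrist force passes 120 N, or if a joint passes its speed limit or range.

### The arm

A 6-joint arm with a two-finger parallel gripper is mounted at the origin on the work surface. World frame = base frame: x ahead of the robot, y to its left, z up, the work surface at z = 0. Lengths are in m, angles in rad, forces in N, time in s.
With the tool pointing down it reaches from about 0.25 to 0.725 m from the base axis. Payload 4 kg.
Tool frame: the origin (TCP) lies between the finger pads; the fingertips stand 25 mm ahead of it and the grasp point (between the pads) lies 6 mm ahead of it; z points along the fingers, y is the line along which they close (so a half turn about z gives the same grasp; the last joint's range is limited). The gripper opens to 85 mm and grips with 20 to 120 N. Pads are 22 mm wide; open, the fingers measure 114 mm over their backs; the gripper's body (76 mm by 85 mm) begins 54 mm behind the grasp point. The pads swing forward as they close: fully open they stand 13 mm farther back than shut.
Start: joints at [1.193, 0.241, 0.005, 1.335, 0, 1.571], TCP at [0.184, 0.465, 0.256] pointing down, gripper open.
Joint ranges: [-2.72, 2.72], [-1.05, 1.87], [-1.09, 1.28], [-1.99, 2.15], [-1.42, 1.44], [-3.14, 3.14]. Speed limits (rad/s): [2.79, 2.79, 3.14, 3.14, 3.14, 3.14].

### API

Orientations are given as a unit quaternion [x, y, z, w].
In Python, from workcell import bot gives the robot as it stands. The module is installed in compiled form; this text tells all that it offers.
- The arm moves only by the shell command python3 -m pendant 'ROWS'. ROWS is JSON, one flat list of numbers, 7 for each row, row after row: the shift along the tool's x, y, z normalised to -1 to 1, where 1 is 0.5 m, then the turn, a rotation vector about the tool's x, y, z normalised to -1 to 1, where 1 is 180 degrees, then the opening, from 0 (shut) to 1 (fully open). In form: [tx, ty, tz, ax, ay, az, fingers, tx, ty, tz, ax, ay, az, fingers, ...]. A call has exactly 10 rows; each row is the pose to reach, as a shift and turn from the pose commanded when the call began, along the tool's axes at that moment, turning the shorter way round; what a row does not reach only later rows make up. A row lasts 1/12 s, in which the tool goes at most 41.7 mm and 7.16 degrees, less where a joint would pass 70% of its speed; a pose out of reach is approached as far as the arm can. A call with a number of a shift or a turn outside -1 to 1 is refused whole. A call with a gripper value outside its range is refused whole. The fingers move at their own pace and stop on an object; the grip force is fixed at half the most. Time passes only in rows, so rows that repeat a pose let the fingers close, or fill a call up. It gives the time, the measured TCP pose, the force, the opening and the grip force at its end, in the units of the state.
- bot.get_obs(): the state, without advancing time (a new reading comes with each control period).
- bot.camera(name): name is "scene" or "top" or "wrist"; returns a dict with "pixels" (420x560x3 uint8, red, green, blue), "mtx" (3x3 intrinsics, pixels), "k1" (the pictures are not rectified: a ray, as slopes to the right and down, at radius r is drawn at 1 + k1 r^2 times it, then the intrinsics apply), "cam_to_world" (4x4, takes a point from camera to world coordinates); the wrist camera has in their place "hand_eye" (4x4, takes a point from camera to tool coordinates, whose origin is the TCP and whose axes are the flange's). Camera axes: x right, y up, looking along -z (the intrinsics and any distortion apply to the point x, -y, -z); pixel columns grow to the right and rows downward; lengths in m; the calibration is good to about 2 mm. A picture is of the moment at which its call begins: read the wrist's pose just before it. There is no depth.
- bot.job_done(): hands the job in; it is judged then, once.
The state is a dict: "clock": time; "joint_pos": joint angles; "joint_vel": joint speeds; "tau": joint torques, N m; "eef_pos": TCP position; "tool_rot": TCP orientation; "ft_force": force on the tool from outside, world axes, zero at the start; "ft_torque": the same for the moment, N m; "grip_width": finger opening in m; "grasp_force": force on a finger pad.
Only numpy, scipy, OpenCV 4.12 (cv2) and the standard library are available. Lean on these libraries where they do the work, as an engineer would, in place of code of your own. Each camera call takes 0.05 s, during which the arm holds its last target. There are 200 camera calls.

## Working session

There is one attempt and no reset: what is moved stays moved. The work goes in short steps, Python scripts to look and compute and a shell command to move; the robot and the scene stay as the last step left them, time stands still between calls to the robot, and variables do not carry over. Pictures are saved under pics/ and viewed, at most 14 in all, crops included, and the job is handed in when it is done.

```bash
mkdir -p pics; cat > h.py <<'E'
import numpy as np, cv2
from scipy.spatial.transform import Rotation as R
from workcell import bot
def cam(name):
    o=bot.get_obs(); c=bot.camera(name)
    if 'hand_eye' in c:
        T=np.eye(4);T[:3,:3]=R.from_quat(o['tool_rot']).as_matrix();T[:3,3]=o['eef_pos']
        c['cam_to_world']=T@np.array(c['hand_eye'])
    return c
def save(c,f): cv2.imwrite(f,c['pixels'][:,:,::-1])
def pix2w(c,u,v,z):
    K=np.array(c['mtx']);p=cv2.undistortPoints(np.array([[[u,v]]],float),K,np.array([c['k1'],0,0,0,0.]))[0,0]
    T=np.array(c['cam_to_world']);d=T[:3,:3]@np.array([p[0],-p[1],-1]);o=T[:3,3]
    return o+d*(z-o[2])/d[2]
def w2pix(c,P):
    T=np.linalg.inv(c['cam_to_world']);q=T[:3,:3]@np.array(P)+T[:3,3];a=np.array([q[0],-q[1]])/-q[2]
    a=a*(1+c['k1']*(a@a));K=np.array(c['mtx']);return K[:2,:2]@a+K[:2,2]
E
python3 - <<'E'
from h import *
import pickle
o=bot.get_obs();print({k:np.round(v,3) for k,v in o.items()})
for n in ['top','scene']:
    c=cam(n);save(c,f'pics/{n}0.png');pickle.dump(c,open(n+'.pkl','wb'));print(n,c['mtx'],c['k1'],np.round(c['cam_to_world'],3))
E
```

```text
{'clock': np.float64(0.0), 'joint_pos': array([1.193, 0.241, 0.004, 1.335, 0.   , 1.571]), 'joint_vel': array([-0.   , -0.001, -0.   ,  0.   , -0.002, -0.001]), 'tau': array([-0.0000e+00, -3.7232e+01,  2.5241e+01,  1.7000e-02,  0.0000e+00,
       -0.0000e+00]), 'eef_pos': array([0.184, 0.464, 0.255]), 'tool_rot': array([ 0.188,  0.982, -0.001, -0.   ]), 'ft_force': array([ 0.14 ,  0.518, -0.132]), 'ft_torque': array([-0.109, -0.026,  0.017]), 'grasp_force': np.float64(0.0), 'grip_width': np.float64(0.085)}
top [[379.82883328   0.         284.5366214 ]
 [  0.         379.82883328 207.39037285]
 [  0.           0.           1.        ]] 0.022664784605908903 [[ 1.000e-03  9.880e-01 -1.560e-01  4.270e-01]
 [-9.990e-01 -5.000e-03 -3.700e-02 -1.000e-03]
 [-3.700e-02  1.550e-01  9.870e-01  1.037e+00]
 [ 0.000e+00  0.000e+00  0.000e+00  1.000e+00]]
scene [[488.16543048   0.         279.56012655]
 [  0.         488.16543048 211.40927603]
 [  0.           0.           1.        ]] -0.147106758362636 [[ 0.196 -0.846  0.495  1.047]
 [ 0.981  0.166 -0.103 -0.078]
 [ 0.005  0.506  0.863  1.063]
 [ 0.     0.     0.     1.   ]]
```

View pics/top0.png

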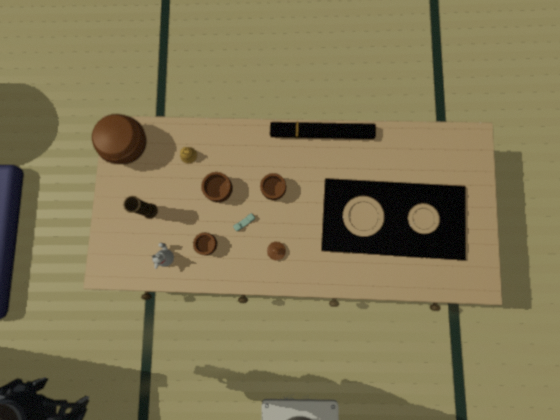

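View pics/scene0.png

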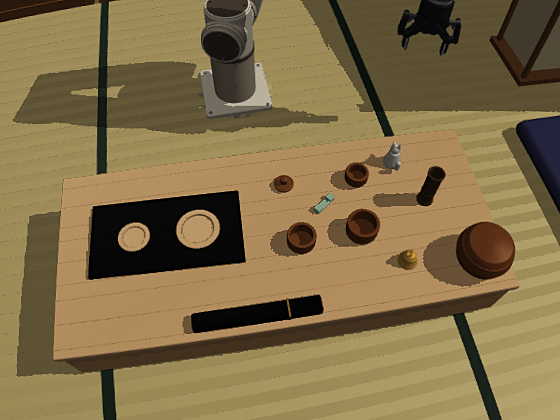

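Top view: low tier (217,187), mid (273,186), small (205,244), lid (277,251), vase foot about (150,211) and mouth (132,204), wide stand (363,216), small stand (424,219), fox (162,255), bell (188,155), rest (245,222). The scene view agrees, with the wide stand at (198,229) and the small one at (134,237).

```bash
python3 - <<'E'
from h import *
import pickle
t=pickle.load(open('top.pkl','rb'));s=pickle.load(open('scene.pkl','rb'))
L=[('low',(217,186),(363,219),.2),('mid',(273,185.5),(301.5,230),.196),('small',(205,243),(357,169),.192),('lid',(277,250),(284,180),.18),('vase_top',(132,204),(436,173),.26),('wide',(363,216),(198,229),.173),('sm',(424,219),(134,237),.173),('fox',(162,256),(394,157),.19),('bell',(188,155),(408,259),.18),('rest',(245,222),(323,204),.167)]
for n,a,b,z in L: print(n,np.round(pix2w(t,*a,z)[:2],3),np.round(pix2w(s,*b,z)[:2],3))
print(R.from_quat(bot.get_obs()['tool_rot']).as_matrix().round(3)); print(np.round(cam('wrist')['hand_eye'],3))
E
```

```text
low [0.609 0.183] [0.602 0.189]
mid [0.61  0.056] [0.601 0.061]
small [0.48  0.208] [0.474 0.214]
lid [0.465 0.047] [0.464 0.053]
vase_top [0.558 0.348] [0.559 0.348]
wide [ 0.543 -0.148] [ 0.545 -0.146]
sm [ 0.535 -0.284] [ 0.538 -0.28 ]
fox [0.452 0.304] [0.457 0.306]
bell [0.688 0.258] [0.699 0.259]
rest [0.53  0.122] [0.533 0.124]
[[-0.929  0.369 -0.001]
 [ 0.369  0.929 -0.002]
 [ 0.    -0.002 -1.   ]]
[[-0.     0.966  0.258  0.065]
 [ 1.     0.     0.     0.001]
 [ 0.     0.258 -0.966 -0.118]
 [ 0.     0.     0.     1.   ]]
```

```bash
cat >> h.py <<'E'
def go(x,y,z,yaw=0):  # normalised tool-frame shift to put TCP at x,y,z with tool y axis at world angle yaw(deg), tool down
    o=bot.get_obs();M=R.from_quat(o['tool_rot'])
    d=M.inv().apply(np.array([x,y,z])-o['eef_pos'])/.5
    a=np.deg2rad(yaw);ya=np.array([np.cos(a),np.sin(a),0]);za=np.array([0,0,-1.]);W=np.c_[np.cross(ya,za),ya,za]
    r=(M.inv()*R.from_matrix(W)).as_rotvec()/np.pi
    print('shift',np.round(d,4),'turn',np.round(r,4))
E
python3 -m pendant '[0,0,-0.13,0,0,0,1, 0,0,-0.13,0,0,0,1, -0.98,-0.206,-0.13,0,0,0.38,1, -0.98,-0.206,-0.13,0,0,0.38,1, -0.98,-0.206,-0.13,0,0,0.38,1, -0.98,-0.206,-0.13,0,0,0.38,1, -0.98,-0.206,-0.13,0,0,0.38,1, -0.98,-0.206,-0.13,0,0,0.38,1, -0.98,-0.206,-0.13,0,0,0.38,1, -0.98,-0.206,-0.13,0,0,0.38,1]'
python3 - <<'E'
from h import *
go(.605,.206,.31)
E
```

```text
clock: 0.98
eef_pos: [0.4636, 0.2791, 0.3211]
tool_rot: [0.638, 0.77, -0.0, -0.0]
ft_force: [0.6, 0.8, -0.1]
grip_width: 0.0855
grasp_force: 0.0
shift [-0.1962  0.2507  0.022 ] turn [-0.0001  0.      0.0594]
```

```bash
python3 -m pendant '[-0.196,0.25,0.022,0,0,0.059,1, -0.196,0.25,0.022,0,0,0.059,1, -0.196,0.25,0.022,0,0,0.059,1, -0.196,0.25,0.022,0,0,0.059,1, -0.196,0.25,0.022,0,0,0.059,1, -0.196,0.25,0.022,0,0,0.059,1, -0.196,0.25,0.022,0,0,0.059,1, -0.196,0.25,0.022,0,0,0.059,1, -0.196,0.25,0.022,0,0,0.059,1, -0.196,0.25,0.022,0,0,0.059,1]'
python3 - <<'E'
from h import *
import pickle
c=cam('wrist');save(c,'pics/w1.png');pickle.dump(c,open('w1.pkl','wb'))
print(bot.get_obs()['joint_pos'].round(2),np.round(c['cam_to_world'],3),c['mtx'][0],c['k1'])
for P in [(.605,.186,.2),(.605,.058,.196),(.53,.122,.167)]: print(w2pix(c,P))
E
```

```text
clock: 1.82
eef_pos: [0.6029, 0.2095, 0.3114]
tool_rot: [0.704, 0.71, 0.001, 0.0]
ft_force: [-0.2, 0.3, -0.4]
grip_width: 0.0858
grasp_force: 0.0
[0.33 0.52 0.56 1.61 0.   1.9 ] [[ 1.    -0.009 -0.003  0.602]
 [ 0.009  0.966  0.257  0.275]
 [ 0.001 -0.257  0.966  0.429]
 [ 0.     0.     0.     1.   ]] [294.90436765   0.         282.79293532] -0.05074514248214378
[284.94734405 237.17084077]
[283.39328265 359.25200931]
[208.84268568 284.30525213]
```

View pics/w1.png

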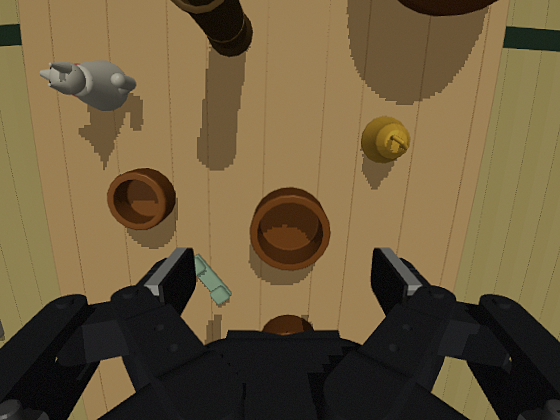

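Wrist view: low tier rim is centred at about (290,232), small tier rim at (140,200), open fingertips at about (193,252) and (375,252).

```bash
python3 - <<'E'
from h import *
import pickle
c=pickle.load(open('w1.pkl','rb'))
print('low',pix2w(c,290,232,.2),'small',pix2w(c,140,200,.192))
E=np.array([.6029,.2095,.3114])
for d in (.0,.012,.025): print(d,w2pix(c,E+[-.0425,0,-d]),w2pix(c,E+[.0425,0.011,-d]))
p=pix2w(c,290,232,.2);go(p[0],p[1],.205)
E
```

```text
low [0.60911554 0.19059162 0.2       ] small [0.48323158 0.21468026 0.192     ]
0.0 [187.55355606 278.06981802] [380.33022822 257.03773562]
0.012 [195.14436921 265.78350566] [372.33524613 246.21402119]
0.025 [202.12593223 254.50169067] [365.01285306 236.31630963]
shift [-0.0378  0.0116  0.2126] turn [ 0.0004 -0.0001  0.003 ]
```

```bash
python3 -m pendant '[-0.038,0.0116,0.1,0,0,0.003,1, -0.038,0.0116,0.15,0,0,0.003,1, -0.038,0.0116,0.2,0,0,0.003,1, -0.038,0.0116,0.22,0,0,0.003,1, -0.038,0.0116,0.238,0,0,0.003,1, -0.038,0.0116,0.238,0,0,0.003,1, -0.038,0.0116,0.238,0,0,0.003,0.5, -0.038,0.0116,0.238,0,0,0.003,0.5, -0.038,0.0116,0.238,0,0,0.003,0.5, -0.038,0.0116,0.238,0,0,0.003,0.5]'
```

```text
clock: 2.7
eef_pos: [0.6112, 0.1902, 0.1944]
tool_rot: [0.708, 0.707, 0.003, 0.001]
ft_force: [0.3, 0.7, 7.4]
grip_width: 0.0653
grasp_force: 67.0
```

```bash
python3 -m pendant '[0,0,-0.03,0,0,0,0.5, 0,0,-0.06,0,0,0,0.5, 0,0,-0.12,0,0,0,0.5, 0,0,-0.18,0,0,0,0.5, 0,0,-0.2,0,0,0,0.5, 0,0,-0.2,0,0,0,0.5, 0,0,-0.2,0,0,0,0.5, 0,0,-0.2,0,0,0,0.5, 0,0,-0.2,0,0,0,0.5, 0,0,-0.2,0,0,0,0.5]'
python3 - <<'E'
from h import *
c=cam('wrist');save(c,'pics/w2.png')
e=bot.get_obs()['eef_pos']
for d in (0,.006):print(w2pix(c,e+[0,0,-d]))
E
```

```text
clock: 3.53
eef_pos: [0.6091, 0.1893, 0.2894]
tool_rot: [0.708, 0.706, -0.001, -0.001]
ft_force: [0.6, -0.4, -1.6]
grip_width: 0.0652
grasp_force: 66.7
[283.18715795 279.50837566]
[283.21690362 272.98065991]
```

View pics/w2.png

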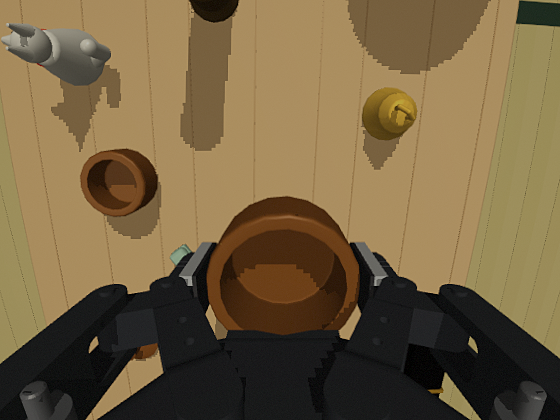

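The tier sits centred in the grip: its rim is centred at about (283,281), and the TCP projects to (283,280).

```bash
python3 -m pendant '[-0.538,-0.13,0,0,0,0,0.5, -0.538,-0.13,0,0,0,0,0.5, -0.538,-0.13,0,0,0,0,0.5, -0.538,-0.13,0,0,0,0,0.5, -0.538,-0.13,0,0,0,0,0.5, -0.538,-0.13,0,0,0,0,0.5, -0.538,-0.13,0,0,0,0,0.5, -0.538,-0.13,0,0,0,0,0.5, -0.538,-0.13,0,0,0,0,0.5, -0.538,-0.13,0,0,0,0,0.5]'
python3 - <<'E'
from h import *
import pickle
c=cam('wrist');save(c,'pics/w3.png');pickle.dump(c,open('w3.pkl','wb'))
print(w2pix(c,(.544,-.147,.173)),w2pix(c,(.537,-.282,.173)));go(.544,-.147,.21)
E
```

```text
clock: 4.42
eef_pos: [0.5442, -0.0791, 0.2909]
tool_rot: [0.708, 0.706, 0.0, -0.0]
ft_force: [-0.2, 0.3, -0.9]
grip_width: 0.0655
grasp_force: 66.7
[282.88079614 281.05114841] [276.36477782 397.40686934]
shift [-0.137  -0.0006  0.1619] turn [-0.0002 -0.0002 -0.0002]
```

View pics/w3.png

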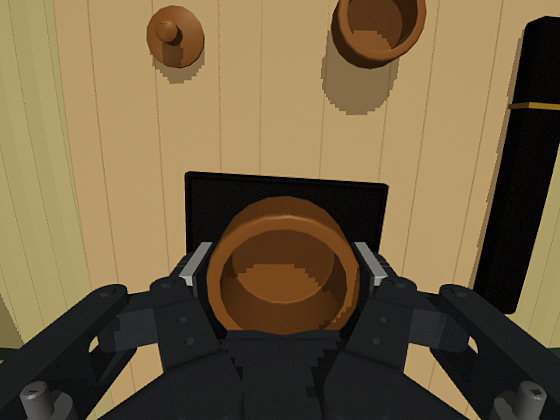

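The held tier hides the stand, so I'll fit the stands in the fixed views. The lid is seen at (175,35) and the mid tier at (380,25).

```bash
python3 - <<'E'
from h import *
import pickle
for n,A in (('top',[(363,216),(424,219)]),('scene',[(198,229),(134,237)])):
    c=pickle.load(open(n+'.pkl','rb'));g=cv2.cvtColor(c['pixels'],cv2.COLOR_RGB2GRAY)
    for i,(u,v) in enumerate(A):
        r=(27,21)[i]
        m=np.zeros_like(g);y,x=np.mgrid[:420,:560];m[(g>70)&((x-u)**2+(y-v)**2<r*r)]=255
        k=max(cv2.findContours(m,cv2.RETR_EXTERNAL,cv2.CHAIN_APPROX_NONE)[0],key=cv2.contourArea);e=cv2.fitEllipse(k)
        print(n,np.round(e[0],1),np.round(e[1],1),pix2w(c,*e[0],.171)[:2].round(4))
p=cam('wrist');print('lid knob top',pix2w(p,167,30,.188),'mid',pix2w(p,380,20,.196))
go(.544,-.147,.209)
E
```

```text
top [362.9 215.8] [39.7 40.8] [ 0.5432 -0.1481]
top [423.2 218.2] [29.3 30.8] [ 0.5372 -0.283 ]
scene [197.5 228.6] [37.5 43.5] [ 0.5429 -0.1471]
scene [133.5 236.4] [27.4 32. ] [ 0.5357 -0.2815]
lid knob top [0.46509284 0.05202967 0.188     ] mid [0.60803009 0.05532941 0.196     ]
shift [-0.1377 -0.001   0.1639] turn [-0.0001 -0.0001 -0.    ]
```

```bash
python3 -m pendant '[-0.137,-0.003,0.0,0,0,0,0.5, -0.137,-0.003,0.03,0,0,0,0.5, -0.137,-0.003,0.09,0,0,0,0.5, -0.137,-0.003,0.13,0,0,0,0.5, -0.137,-0.003,0.15,0,0,0,0.5, -0.137,-0.003,0.16,0,0,0,0.5, -0.137,-0.003,0.166,0,0,0,0.5, -0.137,-0.003,0.17,0,0,0,0.5, -0.137,-0.003,0.173,0,0,0,0.5, -0.137,-0.003,0.173,0,0,0,0.5]'
```

```text
clock: 5.35
eef_pos: [0.5433, -0.1477, 0.2057]
tool_rot: [0.708, 0.707, 0.0, 0.001]
ft_force: [0.3, -0.4, -0.3]
grip_width: 0.065
grasp_force: 66.7
```

```bash
python3 -m pendant '[0,0,0.001,0,0,0,0.5, 0,0,0.002,0,0,0,0.5, 0,0,0.003,0,0,0,0.5, 0,0,0.003,0,0,0,0.5, 0,0,0.004,0,0,0,0.5, 0,0,0.004,0,0,0,0.5, 0,0,0.004,0,0,0,0.5, 0,0,0.004,0,0,0,0.5, 0,0,0.004,0,0,0,0.5, 0,0,0.004,0,0,0,0.5]'
```

```text
clock: 6.18
eef_pos: [0.5427, -0.1479, 0.2034]
tool_rot: [0.708, 0.706, 0.0, 0.0]
ft_force: [-1.5, 0.4, 5.0]
grip_width: 0.0654
grasp_force: 67.4
```

Contact at 5 N. I'll release, rise and back off to look.

```bash
python3 -m pendant '[0,0,0,0,0,0,0.8, 0,0,0,0,0,0,1, 0,0,0,0,0,0,1, 0,0,-0.02,0,0,0,1, 0,0,-0.08,0,0,0,1, 0,0,-0.16,0,0,0,1, 0.1,0,-0.2,0,0,0,1, 0.18,0,-0.2,0,0,0,1, 0.18,0,-0.2,0,0,0,1, 0.18,0,-0.2,0,0,0,1]'
python3 - <<'E'
from h import *
import pickle
c=cam('wrist');save(c,'pics/w4.png');pickle.dump(c,open('w4.pkl','wb'))
print(w2pix(c,(.543,-.1475,.209)),w2pix(c,(.543,-.1475,.173)));go(.608,.056,.29)
E
```

```text
clock: 7.02
eef_pos: [0.5432, -0.0551, 0.3042]
tool_rot: [0.706, 0.708, 0.001, 0.001]
ft_force: [0.0, -0.8, -0.4]
grip_width: 0.0852
grasp_force: 0.0
[282.1329054  320.53764469] [282.14667264 296.75979746]
shift [0.2252 0.1303 0.027 ] turn [0.0003 0.0001 0.0004]
```

View pics/w4.png

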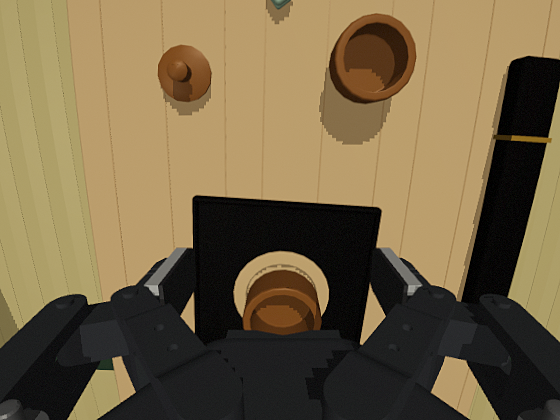

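Low tier rim is centred in the stand (stand spans 234–329, tier 243–321). Mid tier rim is centred at about (378,54).

```bash
python3 - <<'E'
from h import *
import pickle
c=pickle.load(open('w4.pkl','rb'))
p=pix2w(c,377,54,.196);print(p,pix2w(c,178,70,.188),pix2w(c,281.5,296,.173))
go(p[0],p[1],.192)
E
```

```text
[0.60991428 0.06098636 0.196     ] [0.46519681 0.0513472  0.188     ] [ 0.54237912 -0.1466705   0.173     ]
shift [0.2352 0.134  0.223 ] turn [0.0003 0.0001 0.0004]
```

```bash
python3 -m pendant '[0.234,0.134,0,0,0,0,1, 0.234,0.134,0,0,0,0,1, 0.234,0.134,0,0,0,0,1, 0.234,0.134,0.02,0,0,0,1, 0.234,0.134,0.08,0,0,0,1, 0.234,0.134,0.14,0,0,0,1, 0.234,0.134,0.19,0,0,0,1, 0.234,0.134,0.21,0,0,0,1, 0.234,0.134,0.223,0,0,0,1, 0.234,0.134,0.223,0,0,0,1]'
python3 -m pendant '[0,0,0,0,0,0,0.5, 0,0,0,0,0,0,0.5, 0,0,0,0,0,0,0.5, 0,0,0,0,0,0,0.5, 0,0,0,0,0,0,0.5, 0,0,-0.01,0,0,0,0.5, 0,0,-0.04,0,0,0,0.5, 0,0,-0.1,0,0,0,0.5, 0,0,-0.18,0,0,0,0.5, 0,0,-0.2,0,0,0,0.5]'
python3 - <<'E'
from h import *
import pickle
c=cam('wrist');save(c,'pics/w5.png');e=bot.get_obs()['eef_pos']
print(w2pix(c,e+[0,0,.004])); go(.5428,-.1475,.2)
E
```

```text
clock: 7.9
eef_pos: [0.6095, 0.058, 0.19]
tool_rot: [0.708, 0.706, -0.001, -0.001]
ft_force: [-0.2, 0.0, -0.2]
grip_width: 0.0852
grasp_force: 0.0
clock: 8.73
eef_pos: [0.6117, 0.0592, 0.2983]
tool_rot: [0.708, 0.706, 0.004, 0.003]
ft_force: [0.9, 0.7, 1.0]
grip_width: 0.058
grasp_force: 64.3
[284.22582813 283.96805053]
shift [-0.4141 -0.1404  0.1949] turn [ 0.0036 -0.0004 -0.0005]
```

View pics/w5.png

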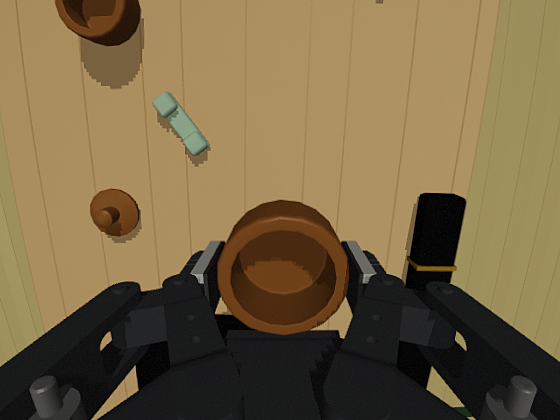

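Mid tier is held with its rim centred at about (283,275), about 3 mm to +y of the TCP; I'll compensate for that when placing.

```bash
python3 -m pendant '[-0.418,-0.136,0,0,0,0,0.5, -0.418,-0.136,0,0,0,0,0.5, -0.418,-0.136,0,0,0,0,0.5, -0.418,-0.136,0,0,0,0,0.5, -0.418,-0.136,0,0,0,0,0.5, -0.418,-0.136,0,0,0,0,0.5, -0.418,-0.136,0,0,0,0,0.5, -0.418,-0.136,0,0,0,0,0.5, -0.418,-0.136,0,0,0,0,0.5, -0.418,-0.136,0,0,0,0,0.5]'
python3 - <<'E'
from h import *
for i in range(3): go(.5428,-.1503,.238)
E
```

```text
clock: 9.62
eef_pos: [0.5421, -0.1484, 0.291]
tool_rot: [0.707, 0.707, 0.0, -0.0]
ft_force: [0.3, -0.4, -0.5]
grip_width: 0.0576
grasp_force: 64.4
shift [-0.0038  0.0015  0.1059] turn [-0.0001 -0.0002  0.0001]
shift [-0.0038  0.0015  0.1059] turn [-0.0001 -0.0002  0.0001]
shift [-0.0038  0.0015  0.1059] turn [-0.0001 -0.0002  0.0001]
```

```bash
python3 -m pendant '[-0.003,0.001,0.03,0,0,0,0.5, -0.003,0.001,0.06,0,0,0,0.5, -0.003,0.001,0.08,0,0,0,0.5, -0.003,0.001,0.09,0,0,0,0.5, -0.003,0.001,0.097,0,0,0,0.5, -0.003,0.001,0.102,0,0,0,0.5, -0.003,0.001,0.106,0,0,0,0.5, -0.003,0.001,0.108,0,0,0,0.5, -0.003,0.001,0.11,0,0,0,0.5, -0.003,0.001,0.11,0,0,0,0.5]'
python3 -m pendant '[0,0,0.001,0,0,0,0.5, 0,0,0.001,0,0,0,0.5, 0,0,0.002,0,0,0,0.5, 0,0,0.002,0,0,0,0.5, 0,0,0.003,0,0,0,0.5, 0,0,0.003,0,0,0,0.5, 0,0,0.003,0,0,0,0.5, 0,0,0.003,0,0,0,0.5, 0,0,0.003,0,0,0,0.5, 0,0,0.003,0,0,0,0.5]'
```

```text
clock: 10.45
eef_pos: [0.5425, -0.1513, 0.2381]
tool_rot: [0.708, 0.707, 0.001, 0.001]
ft_force: [-1.8, 1.6, 4.8]
grip_width: 0.0577
grasp_force: 64.9
clock: 11.28
eef_pos: [0.5425, -0.1512, 0.238]
tool_rot: [0.708, 0.707, 0.001, 0.001]
ft_force: [-3.4, 2.3, 11.1]
grip_width: 0.0578
grasp_force: 65.6
```

Contact came about 3 mm high, with side forces toward −x and +y, so I'll shift that way.

```bash
python3 -m pendant '[0.002,-0.002,0,0,0,0,0.5, 0.004,-0.003,0,0,0,0,0.5, 0.004,-0.004,0,0,0,0,0.5, 0.005,-0.004,0,0,0,0,0.5, 0.006,-0.005,0,0,0,0,0.5, 0.006,-0.006,0,0,0,0,0.5, 0.006,-0.006,0,0,0,0,0.5, 0.006,-0.006,0,0,0,0,0.5, 0.006,-0.006,0,0,0,0,0.5, 0.006,-0.006,0,0,0,0,0.5]'
```

```text
clock: 12.12
eef_pos: [0.5418, -0.1503, 0.2382]
tool_rot: [0.708, 0.706, 0.001, 0.005]
ft_force: [1.6, -3.9, 6.9]
grip_width: 0.058
grasp_force: 65.1
```

```bash
python3 -m pendant '[-0.002,0.001,-0.001,0,0,0,0.75, -0.002,0.001,-0.001,0,0,0,0.8, -0.002,0.001,-0.001,0,0,0,1, -0.002,0,-0.02,0,0,0,1, 0,0,-0.08,0,0,0,1, 0,0,-0.14,0,0,0,1, 0.1,0,-0.16,0,0,0,1, 0.2,0,-0.16,0,0,0,1, 0.23,0,-0.16,0,0,0,1, 0.23,0,-0.16,0,0,0,1]'
python3 - <<'E'
from h import *
import pickle
c=cam('wrist');save(c,'pics/w6.png');pickle.dump(c,open('w6.pkl','wb'))
for z,n in ((.209,'low'),(.240,'mid')):
    r=.034 if n=='low' else .030
    print(n,[w2pix(c,(.5428+a*r,-.1475+b*r,z)).round(1) for a,b in((0,0),(1,0),(-1,0),(0,1))])
s=cam('scene');im=s['pixels'][180:280,140:260][:,:,::-1];cv2.imwrite('pics/s6.png',cv2.resize(im,None,fx=5,fy=5,interpolation=cv2.INTER_CUBIC))
E
```

```text
clock: 12.95
eef_pos: [0.5392, -0.0282, 0.3159]
tool_rot: [0.705, 0.709, 0.001, -0.001]
ft_force: [0.1, -0.6, -0.3]
grip_width: 0.085
grasp_force: 0.0
low [array([286.1, 338. ]), array([323.6, 338. ]), array([248.6, 337.8]), array([286.4, 305.6])]
mid [array([286.5, 364.2]), array([323.6, 364.2]), array([249.4, 364. ]), array([286.9, 333.2])]
```

View pics/w6.png

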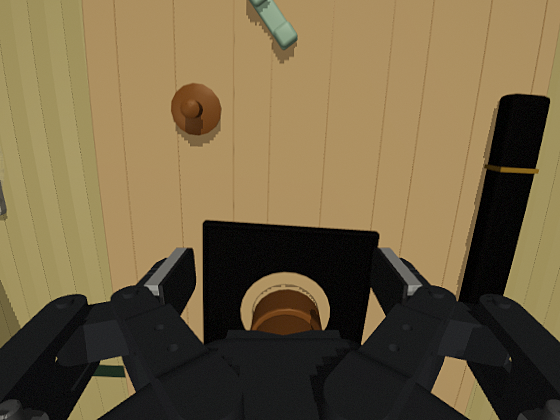

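The gripper hides most of the stack here; the scene crop will show it.

View pics/s6.png

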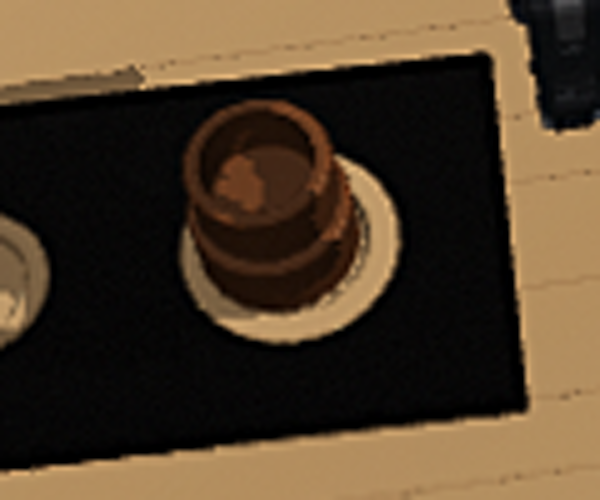

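Mid tier looks seated: its rim is centred at crop (258,163), i.e. image (191.5,212.5). Checking that numerically, with the next grasp.

```bash
python3 - <<'E'
from h import *
import pickle
s=pickle.load(open('scene.pkl','rb'))
for z in (.24,.244): print(z,w2pix(s,(.5428,-.1475,z)),pix2w(s,191.5,212.5,z))
go(.483,.214,.32)
E
```

```text
0.24 [192.35140906 211.84077365] [ 0.54396884 -0.14930992  0.24      ]
0.244 [192.04654524 210.8063079 ] [ 0.54641542 -0.14896113  0.244     ]
shift [ 0.4922 -0.1118 -0.0096] turn [0.     0.0001 0.0004]
```

```bash
python3 -m pendant '[0.492,-0.112,0,0,0,0,1, 0.492,-0.112,0,0,0,0,1, 0.492,-0.112,0,0,0,0,1, 0.492,-0.112,0,0,0,0,1, 0.492,-0.112,0,0,0,0,1, 0.492,-0.112,0,0,0,0,1, 0.492,-0.112,0,0,0,0,1, 0.492,-0.112,0,0,0,0,1, 0.492,-0.112,0,0,0,0,1, 0.492,-0.112,0,0,0,0,1]'
python3 - <<'E'
from h import *
go(.483,.2147,.191)
c=cam('wrist');save(c,'pics/w7.png')
hsv=cv2.cvtColor(c['pixels'],cv2.COLOR_RGB2HSV);u,v=w2pix(c,(.483,.2147,.192)).round(0);print(u,v,w2pix(c,(.483,.2147+.026,.192)),w2pix(c,(.483+.026,.2147,.192)))
E
```

```text
clock: 13.88
eef_pos: [0.4844, 0.211, 0.3148]
tool_rot: [0.709, 0.706, -0.0, 0.0]
ft_force: [0.3, 0.2, 0.6]
grip_width: 0.0849
grasp_force: 0.0
shift [ 0.0075 -0.0028  0.2475] turn [-0.0001  0.0002 -0.0014]
281.0 202.0 [281.06715089 171.06458185] [312.12725113 201.64752699]
```

View pics/w7.png

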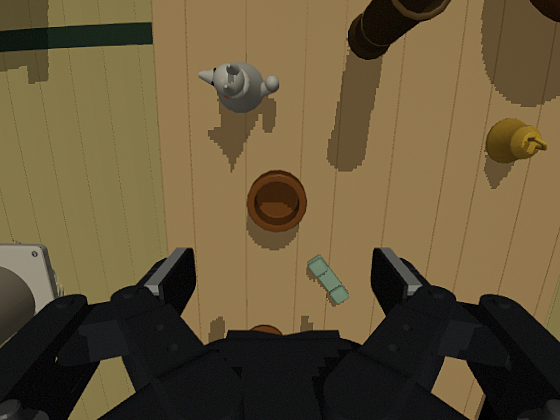

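Small tier rim is centred at (277,203), so its true x is about 3 mm less. Grasping.

```bash
python3 -m pendant '[0.006,-0.009,0.05,0,0,0,1, 0.006,-0.009,0.1,0,0,0,1, 0.006,-0.009,0.16,0,0,0,1, 0.006,-0.009,0.21,0,0,0,1, 0.006,-0.009,0.235,0,0,0,1, 0.006,-0.009,0.247,0,0,0,1, 0.006,-0.009,0.247,0,0,0,1, 0.006,-0.009,0.247,0,0,0,1, 0.006,-0.009,0.247,0,0,0,0.4, 0.006,-0.009,0.247,0,0,0,0.4]'
python3 -m pendant '[0,0,0,0,0,0,0.4, 0,0,0,0,0,0,0.4, 0,0,0,0,0,0,0.4, 0,0,0,0,0,0,0.4, 0,0,0,0,0,0,0.4, 0,0,0,0,0,0,0.4, 0,0,0,0,0,0,0.4, 0,0,0,0,0,0,0.4, 0,0,0,0,0,0,0.4, 0,0,0,0,0,0,0.4]'
python3 -m pendant '[0,0,-0.02,0,0,0,0.4, 0,0,-0.08,0,0,0,0.4, 0,0,-0.16,0,0,0,0.4, 0,0,-0.24,0,0,0,0.4, 0,0,-0.24,0,0,0,0.4, -0.1,0,-0.24,0,0,0,0.4, -0.3,0,-0.24,0,0,0,0.4, -0.4,0,-0.24,0,0,0,0.4, -0.5,0,-0.24,0,0,0,0.4, -0.5,0,-0.24,0,0,0,0.4]'
python3 - <<'E'
from h import *
c=cam('wrist');e=bot.get_obs()['eef_pos'];print([w2pix(c,e+[0,0,d]).round(1) for d in (.002,.004)]);save(c,'pics/w8.png');go(.5428,-.148,.3)
E
```

```text
clock: 14.77
eef_pos: [0.4803, 0.2159, 0.1928]
tool_rot: [0.708, 0.706, 0.001, 0.001]
ft_force: [-0.5, -0.2, 0.3]
grip_width: 0.0635
grasp_force: 0.0
clock: 15.6
eef_pos: [0.4803, 0.2162, 0.1933]
tool_rot: [0.708, 0.707, 0.002, 0.001]
ft_force: [-1.1, -0.8, 4.9]
grip_width: 0.0496
grasp_force: 62.5
clock: 16.43
eef_pos: [0.4786, 0.0059, 0.3121]
tool_rot: [0.707, 0.707, 0.001, 0.0]
ft_force: [0.9, -0.4, 0.1]
grip_width: 0.0498
grasp_force: 62.2
[array([282.5, 296.3]), array([282.5, 298.8])]
shift [-0.2918  0.1315  0.0263] turn [ 0.0003  0.002  -0.003 ]
```

```bash
python3 -m pendant '[-0.29,0.13,0.0,0,0,0,0.4, -0.29,0.13,0.0,0,0,0,0.4, -0.29,0.13,0.0,0,0,0,0.4, -0.29,0.13,0.0,0,0,0,0.4, -0.29,0.13,0.0,0,0,0,0.4, -0.29,0.13,0.01,0,0,0,0.4, -0.29,0.13,0.02,0,0,0,0.4, -0.29,0.13,0.02,0,0,0,0.4, -0.29,0.13,0.02,0,0,0,0.4, -0.29,0.13,0.02,0,0,0,0.4]'
python3 - <<'E'
from h import *
go(.5428,-.147,.27)
E
```

```text
clock: 17.32
eef_pos: [0.5434, -0.1364, 0.3017]
tool_rot: [0.707, 0.707, 0.0, 0.0]
ft_force: [-0.0, -0.1, -0.4]
grip_width: 0.0495
grasp_force: 62.2
shift [-0.0212 -0.0012  0.0634] turn [ 0.0001 -0.      0.    ]
```

```bash
python3 -m pendant '[-0.021,-0.001,0.0,0,0,0,0.4, -0.021,-0.001,0.02,0,0,0,0.4, -0.021,-0.001,0.035,0,0,0,0.4, -0.021,-0.001,0.045,0,0,0,0.4, -0.021,-0.001,0.051,0,0,0,0.4, -0.021,-0.001,0.055,0,0,0,0.4, -0.021,-0.001,0.058,0,0,0,0.4, -0.021,-0.001,0.06,0,0,0,0.4, -0.021,-0.001,0.062,0,0,0,0.4, -0.021,-0.001,0.062,0,0,0,0.4]'
python3 -m pendant '[0,0,0.001,0,0,0,0.4, 0,0,0.002,0,0,0,0.4, 0,0,0.003,0,0,0,0.4, 0,0,0.003,0,0,0,0.4, 0,0,0.004,0,0,0,0.4, 0,0,0.004,0,0,0,0.4, 0,0,0.004,0,0,0,0.4, 0,0,0.004,0,0,0,0.4, 0,0,0.004,0,0,0,0.4, 0,0,0.004,0,0,0,0.4]'
```

```text
clock: 18.15
eef_pos: [0.5432, -0.1482, 0.2703]
tool_rot: [0.708, 0.706, 0.0, 0.0]
ft_force: [0.8, -0.6, -0.1]
grip_width: 0.0501
grasp_force: 62.2
clock: 18.98
eef_pos: [0.5432, -0.1482, 0.2683]
tool_rot: [0.708, 0.706, 0.0, 0.0]
ft_force: [1.5, -0.0, 0.2]
grip_width: 0.0496
grasp_force: 62.2
```

```bash
python3 -m pendant '[0,0,0.001,0,0,0,0.4, 0,0,0.001,0,0,0,0.4, 0,0,0.002,0,0,0,0.4, 0,0,0.002,0,0,0,0.4, 0,0,0.003,0,0,0,0.4, 0,0,0.003,0,0,0,0.4, 0,0,0.004,0,0,0,0.4, 0,0,0.004,0,0,0,0.4, 0,0,0.004,0,0,0,0.4, 0,0,0.004,0,0,0,0.4]'
```

```text
clock: 19.82
eef_pos: [0.5434, -0.1483, 0.2679]
tool_rot: [0.708, 0.706, 0.001, 0.001]
ft_force: [-2.6, 0.6, 7.4]
grip_width: 0.0496
grasp_force: 63.1
```

Seated at 7 N, at the expected height. Releasing and going over the lid for a look.

```bash
python3 -m pendant '[0,0,-0.002,0,0,0,0.7, 0,0,-0.002,0,0,0,0.7, 0,0,-0.002,0,0,0,1, 0,0,-0.002,0,0,0,1, 0,0,-0.03,0,0,0,1, 0,0,-0.08,0,0,0,1, 0.1,-0.03,-0.1,0,0,0,1, 0.2,-0.09,-0.1,0,0,0,1, 0.3,-0.12,-0.1,0,0,0,1, 0.4,-0.156,-0.1,0,0,0,1]'
python3 -m pendant '[0.044,0,0,0,0,0,1, 0.044,0,0,0,0,0,1, 0.044,0,0.05,0,0,0,1, 0.044,0,0.1,0,0,0,1, 0.044,0,0.1,0,0,0,1, 0.044,0,0.1,0,0,0,1, 0.044,0,0.1,0,0,0,1, 0.044,0,0.1,0,0,0,1, 0.044,0,0.1,0,0,0,1, 0.044,0,0.1,0,0,0,1]'
python3 - <<'E'
from h import *
import pickle
c=cam('wrist');s=cam('scene');pickle.dump(c,open('w9.pkl','wb'))
a=c['pixels'];b=cv2.resize(s['pixels'][170:270,140:230],None,fx=3,fy=3,interpolation=cv2.INTER_CUBIC)
a[-0:0]=0
im=np.zeros((420,800,3),np.uint8);im[:,:530]=a[:,:530];im[:300,530:]=b;cv2.imwrite('pics/w9.png',im[:,:,::-1])
print(w2pix(c,(.465,.0515,.188)),w2pix(c,(.465,.0515,.172)));go(.465,.0515,.2)
print(w2pix(s,(.543,-.148,.267)))
E
```

```text
clock: 20.65
eef_pos: [0.4816, 0.0067, 0.316]
tool_rot: [0.708, 0.706, 0.0, -0.0]
ft_force: [1.4, 0.9, 0.1]
grip_width: 0.0857
grasp_force: 0.0
clock: 21.48
eef_pos: [0.4832, 0.0275, 0.2673]
tool_rot: [0.708, 0.706, 0.001, 0.001]
ft_force: [1.4, 0.6, -0.6]
grip_width: 0.0852
grasp_force: 0.0
[255.81058725 189.08577772] [257.69737769 184.5388146 ]
shift [ 0.0478 -0.0361  0.1335] turn [ 0.0004 -0.     -0.0006]
[190.00466609 204.84174548]
```

View pics/w9.png

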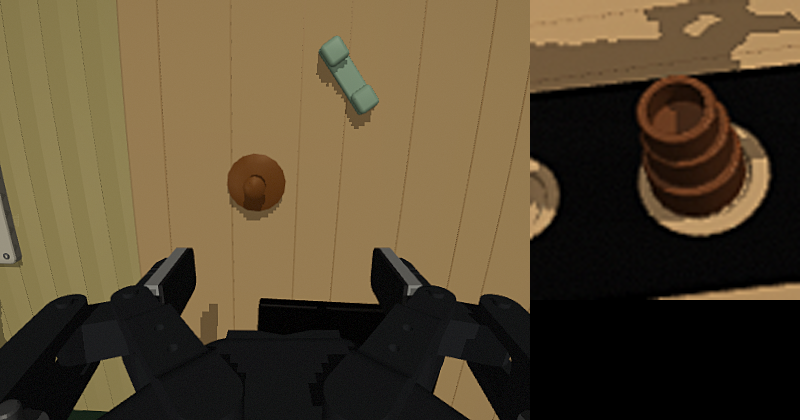

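Lid disc is centred at (256.5,182), within 2 mm of prediction, and the three-tier stack is straight. Grasping the knob.

```bash
python3 -m pendant '[0.049,-0.037,0.03,0,0,0,0.7, 0.049,-0.037,0.05,0,0,0,0.5, 0.049,-0.037,0.07,0,0,0,0.5, 0.049,-0.037,0.09,0,0,0,0.5, 0.049,-0.037,0.11,0,0,0,0.5, 0.049,-0.037,0.125,0,0,0,0.5, 0.049,-0.037,0.132,0,0,0,0.5, 0.049,-0.037,0.132,0,0,0,0.5, 0.049,-0.037,0.132,0,0,0,0, 0.049,-0.037,0.132,0,0,0,0]'
python3 -m pendant '[0,0,0,0,0,0,0, 0,0,0,0,0,0,0, 0,0,0,0,0,0,0, 0,0,0,0,0,0,0, 0,0,0,0,0,0,0, 0,0,0,0,0,0,0, 0,0,0,0,0,0,0, 0,0,0,0,0,0,0, 0,0,0,0,0,0,0, 0,0,0,0,0,0,0]'
python3 -m pendant '[0,0,-0.02,0,0,0,0, 0,0,-0.06,0,0,0,0, 0,0,-0.12,0,0,0,0, 0,0,-0.2,0,0,0,0, 0,0,-0.26,0,0,0,0, 0,0,-0.28,0,0,0,0, 0,0,-0.28,0,0,0,0, 0,0,-0.28,0,0,0,0, 0,0,-0.28,0,0,0,0, 0,0,-0.28,0,0,0,0]'
python3 - <<'E'
from h import *
go(.543,-.148,.34)
E
```

```text
clock: 22.42
eef_pos: [0.4645, 0.0522, 0.2007]
tool_rot: [0.708, 0.706, 0.0, 0.0]
ft_force: [0.5, 0.2, 0.9]
grip_width: 0.0192
grasp_force: 0.0
clock: 23.25
eef_pos: [0.4644, 0.0523, 0.2007]
tool_rot: [0.708, 0.706, 0.0, 0.0]
ft_force: [-1.0, 0.2, 5.3]
grip_width: 0.0126
grasp_force: 58.9
clock: 24.08
eef_pos: [0.4632, 0.0521, 0.3381]
tool_rot: [0.708, 0.706, -0.002, -0.001]
ft_force: [0.6, -0.9, -0.4]
grip_width: 0.0122
grasp_force: 58.7
shift [-0.4     0.1602 -0.0043] turn [-0.0012  0.0001 -0.0006]
```

```bash
python3 -m pendant '[-0.4,0.16,0,0,0,0,0, -0.4,0.16,0,0,0,0,0, -0.4,0.16,0,0,0,0,0, -0.4,0.16,0,0,0,0,0, -0.4,0.16,0,0,0,0,0, -0.4,0.16,0,0,0,0,0, -0.4,0.16,0,0,0,0,0, -0.4,0.16,0,0,0,0,0, -0.4,0.16,0,0,0,0,0, -0.4,0.16,0,0,0,0,0]'
python3 - <<'E'
from h import *
go(.543,-.148,.304)
c=cam('wrist');save(c,'pics/w10.png')
print(w2pix(c,(.543,-.148,.267)),w2pix(c,bot.get_obs()['eef_pos']-[0,0,.028]))
E
```

```text
clock: 24.92
eef_pos: [0.5433, -0.1463, 0.3402]
tool_rot: [0.707, 0.707, 0.0, -0.0]
ft_force: [0.1, -0.5, -0.2]
grip_width: 0.0124
grasp_force: 58.8
shift [-0.0034 -0.0005  0.0723] turn [-0.0001 -0.0001  0.0001]
[282.521843   227.66876353] [283.05011259 253.14303614]
```

View pics/w10.png

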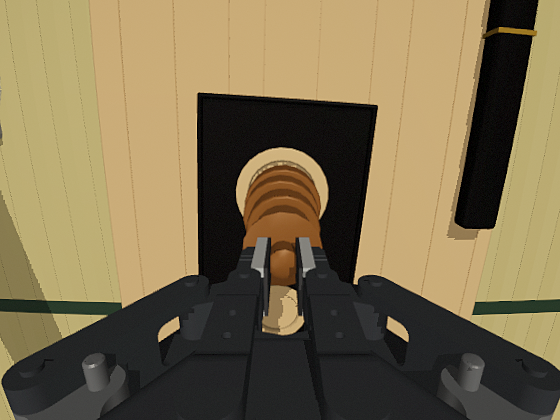

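The lid hangs straight above the stack, with the disc spanning x 245–322 around 283. Lowering it.

```bash
python3 -m pendant '[-0.003,0,0.02,0,0,0,0, -0.003,0,0.035,0,0,0,0, -0.003,0,0.045,0,0,0,0, -0.003,0,0.053,0,0,0,0, -0.003,0,0.059,0,0,0,0, -0.003,0,0.063,0,0,0,0, -0.003,0,0.067,0,0,0,0, -0.003,0,0.07,0,0,0,0, -0.003,0,0.072,0,0,0,0, -0.003,0,0.072,0,0,0,0]'
python3 -m pendant '[0,0,0.001,0,0,0,0, 0,0,0.002,0,0,0,0, 0,0,0.003,0,0,0,0, 0,0,0.003,0,0,0,0, 0,0,0.004,0,0,0,0, 0,0,0.004,0,0,0,0, 0,0,0.004,0,0,0,0, 0,0,0.004,0,0,0,0, 0,0,0.004,0,0,0,0, 0,0,0.004,0,0,0,0]'
```

```text
clock: 25.8
eef_pos: [0.5437, -0.1495, 0.304]
tool_rot: [0.708, 0.706, -0.0, -0.0]
ft_force: [0.6, -0.0, 0.2]
grip_width: 0.0124
grasp_force: 58.8
clock: 26.63
eef_pos: [0.5439, -0.1495, 0.3025]
tool_rot: [0.708, 0.706, 0.0, 0.0]
ft_force: [0.2, -0.4, 2.9]
grip_width: 0.0122
grasp_force: 59.1
```

```bash
python3 -m pendant '[0,0,0.001,0,0,0,0, 0,0,0.001,0,0,0,0, 0,0,0.002,0,0,0,0, 0,0,0.002,0,0,0,0, 0,0,0.002,0,0,0,0, 0,0,0.002,0,0,0,0.1, 0,0,0,0,0,0,0.3, 0,0,0,0,0,0,0.4, 0,0,0,0,0,0,0.5, 0,0,0,0,0,0,0.5]'
python3 -m pendant '[0,0,-0.01,0,0,0,0.5, 0,0,-0.06,0,0,0,0.5, 0,0,-0.09,0,0,0,0.8, 0.2,0,-0.09,0,0,0,1, 0.4,0,-0.09,0,0,0,1, 0.5,0,-0.09,0,0,0,1, 0.6,0,-0.09,0,0,0,1, 0.7,0,-0.09,0,0,0,1, 0.8,0.03,-0.09,0,0,0,1, 0.85,0.03,-0.09,0,0,0,1]'
python3 - <<'E'
from h import *
s=cam('scene');cv2.imwrite('pics/s10.png',cv2.resize(s['pixels'][160:280,100:260,::-1],None,fx=5,fy=5,interpolation=cv2.INTER_CUBIC))
print(w2pix(s,(.543,-.148,.29)));go(.545,.29,.345)
E
```

```text
clock: 27.47
eef_pos: [0.5434, -0.1493, 0.3013]
tool_rot: [0.708, 0.707, -0.0, -0.001]
ft_force: [0.3, -0.3, -0.0]
grip_width: 0.0428
grasp_force: 0.0
clock: 28.3
eef_pos: [0.5499, 0.1439, 0.3476]
tool_rot: [0.708, 0.706, 0.0, 0.0]
ft_force: [0.6, -0.6, -0.3]
grip_width: 0.0855
grasp_force: 0.0
[188.13269823 198.48560383]
shift [ 0.2765 -0.008   0.005 ] turn [-0.0001 -0.0019  0.002 ]
```

View pics/s10.png

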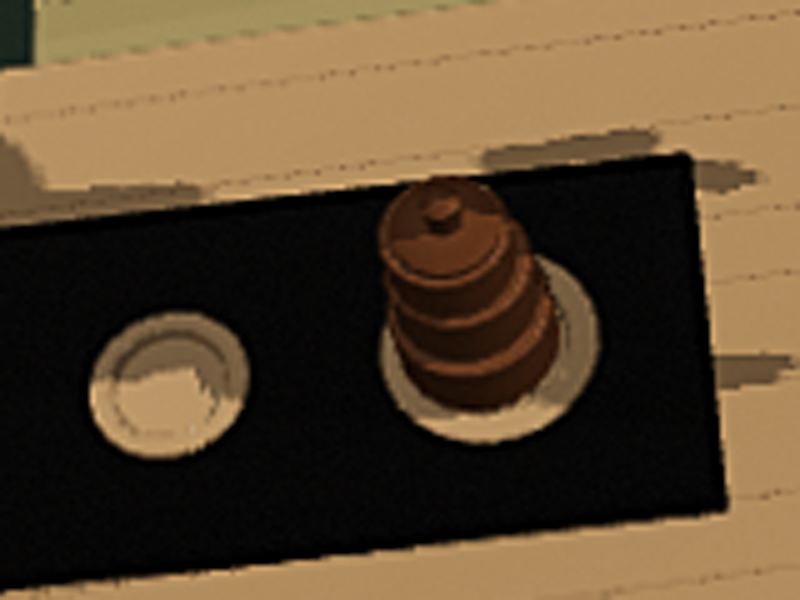

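Lid centred and seated at crop (445,230), and the stack is straight. Small stand visible at crop (168,387). Next, measuring the vase numerically.

```bash
python3 -m pendant '[0.24,0,0,0,0,0,1, 0.24,0,0,0,0,0,1, 0.24,0,0,0,0,0,1, 0.24,0,0,0,0,0,1, 0.24,0,0,0,0,0,1, 0.24,0,0,0,0,0,1, 0.24,0,0,0,0,0,1, 0.24,0,0,0,0,0,1, 0.24,0,0,0,0,0,1, 0.24,0,0,0,0,0,1]'
python3 - <<'E'
from h import *
import pickle
c=cam('wrist');pickle.dump(c,open('w11.pkl','wb'))
P=(.558,.348)
for z in (.26,.16): print(z,[w2pix(c,(P[0]+a*.019,P[1]+b*.019,z)).round(0) for a,b in((0,0),(1,0),(-1,0),(0,1),(0,-1))])
im=c['pixels'].copy()
for z in (.26,.16):
    for a in np.linspace(0,6.28,60): cv2.circle(im,tuple(int(q) for q in w2pix(c,(P[0]+.019*np.cos(a),P[1]+.019*np.sin(a),z)).round()),0,(255,0,0),-1)
print(bot.get_obs()['eef_pos'])
cv2.imwrite('pics/w11.png',im[:,:,::-1])
E
```

```text
clock: 29.18
eef_pos: [0.5507, 0.2608, 0.3475]
tool_rot: [0.708, 0.706, 0.0, 0.0]
ft_force: [-0.6, 0.7, -0.4]
grip_width: 0.0856
grasp_force: 0.0
0.26 [array([293.,  93.]), array([322.,  93.]), array([265.,  93.]), array([293.,  62.]), array([293., 122.])]
0.16 [array([290., 104.]), array([309., 104.]), array([271., 104.]), array([290.,  83.]), array([290., 123.])]
[0.5506677  0.26102657 0.34744063]
```

View pics/w11.png

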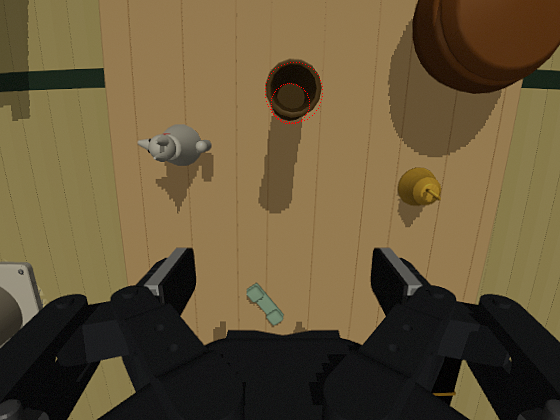

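The mouth is centred at about (293.5,90), so the vase is at (0.558,0.350). Grasping it.

```bash
python3 -m pendant '[0.178,0.0146,0,0,0,0,1, 0.178,0.0146,0,0,0,0,1, 0.178,0.0146,0,0,0,0,1, 0.178,0.0146,0.03,0,0,0,1, 0.178,0.0146,0.09,0,0,0,1, 0.178,0.0146,0.15,0,0,0,1, 0.178,0.0146,0.2,0,0,0,1, 0.178,0.0146,0.225,0,0,0,1, 0.178,0.0146,0.233,0,0,0,1, 0.178,0.0146,0.233,0,0,0,1]'
python3 -m pendant '[0,0,0,0,0,0,0.6, 0,0,0,0,0,0,0.5, 0,0,0,0,0,0,0.2, 0,0,0,0,0,0,0.2, 0,0,0,0,0,0,0.2, 0,0,0,0,0,0,0.2, 0,0,0,0,0,0,0.2, 0,0,0,0,0,0,0.2, 0,0,0,0,0,0,0.2, 0,0,0,0,0,0,0.2]'
python3 -m pendant '[0,0,-0.02,0,0,0,0.2, 0,0,-0.06,0,0,0,0.2, 0,0,-0.12,0,0,0,0.2, 0,0,-0.18,0,0,0,0.2, 0,0,-0.22,0,0,0,0.2, 0,0,-0.24,0,0,0,0.2, 0,0,-0.24,0,0,0,0.2, 0,0,-0.24,0,0,0,0.2, 0,0,-0.24,0,0,0,0.2, 0,0,-0.24,0,0,0,0.2]'
python3 - <<'E'
from h import *
c=cam('wrist');cv2.imwrite('pics/w12.png',c['pixels'][:,:,::-1])
go(.42,.1,.35)
E
```

```text
clock: 30.07
eef_pos: [0.5574, 0.3503, 0.2292]
tool_rot: [0.708, 0.706, -0.001, -0.0]
ft_force: [0.1, -0.2, 0.4]
grip_width: 0.0853
grasp_force: 0.0
clock: 30.9
eef_pos: [0.5579, 0.3513, 0.2321]
tool_rot: [0.708, 0.707, 0.001, 0.0]
ft_force: [-2.5, 0.2, 5.0]
grip_width: 0.0314
grasp_force: 54.2
clock: 31.73
eef_pos: [0.5575, 0.3507, 0.3485]
tool_rot: [0.708, 0.706, -0.002, -0.0]
ft_force: [-0.1, -1.0, -2.7]
grip_width: 0.0315
grasp_force: 54.5
shift [-0.5019 -0.2741 -0.0009] turn [-0.0009  0.0006 -0.0006]
```

```bash
python3 -m pendant '[-0.06,-0.034,0,0,0,0,0.2, -0.12,-0.066,0,0,0,0,0.2, -0.18,-0.1,0,0,0,0,0.2, -0.24,-0.13,0,0,0,0,0.2, -0.3,-0.165,0,0,0,0,0.2, -0.36,-0.2,0,0,0,0,0.2, -0.42,-0.23,0,0,0,0,0.2, -0.47,-0.26,0,0,0,0,0.2, -0.5,-0.274,0,0,0,0,0.2, -0.5,-0.274,0,0,0,0,0.2]'
python3 -m pendant '[-0.07,0,0,0,0,0,0.2, -0.14,0,0,0,0,0,0.2, -0.22,0,0,0,0,0,0.2, -0.3,0,0,0,0,0,0.2, -0.38,0,0,0,0,0,0.2, -0.46,0,0,0,0,0,0.2, -0.54,0,0,0,0,0,0.2, -0.62,0,0,0,0,0,0.2, -0.7,0,0,0,0,0,0.2, -0.764,0,0,0,0,0,0.2]'
python3 - <<'E'
from h import *
go(.5365,-.282,.35)
E
```

```text
clock: 32.62
eef_pos: [0.4182, 0.0985, 0.3506]
tool_rot: [0.709, 0.705, -0.001, 0.0]
ft_force: [-0.0, -0.1, -2.4]
grip_width: 0.0313
grasp_force: 54.9
clock: 33.45
eef_pos: [0.4197, -0.2833, 0.3497]
tool_rot: [0.708, 0.706, -0.0, -0.0]
ft_force: [1.3, 0.0, -3.1]
grip_width: 0.0314
grasp_force: 54.9
shift [ 0.0033  0.2336 -0.0008] turn [-0.0002 -0.     -0.0009]
```

```bash
python3 -m pendant '[0.003,0.06,0,0,0,0,0.2, 0.003,0.13,0,0,0,0,0.2, 0.003,0.19,0,0,0,0,0.2, 0.003,0.22,0,0,0,0,0.2, 0.003,0.234,0,0,0,0,0.2, 0.003,0.234,0,0,0,0,0.2, 0.003,0.234,0.05,0,0,0,0.2, 0.003,0.234,0.1,0,0,0,0.2, 0.003,0.234,0.14,0,0,0,0.2, 0.003,0.234,0.15,0,0,0,0.2]'
python3 - <<'E'
from h import *
go(.5365,-.2815,.244)
E
```

```text
clock: 34.28
eef_pos: [0.534, -0.2784, 0.2718]
tool_rot: [0.708, 0.706, -0.001, -0.004]
ft_force: [-0.4, 0.3, -3.6]
grip_width: 0.0309
grasp_force: 55.3
shift [-0.0064  0.0053  0.0555] turn [-0.0022 -0.001  -0.0007]
```

```bash
python3 -m pendant '[0,0,0.0,0,0,0,0.2, 0,0,0.0,0,0,0,0.2, 0,0,0.02,0,0,0,0.2, 0,0,0.035,0,0,0,0.2, 0,0,0.045,0,0,0,0.2, 0,0,0.052,0,0,0,0.2, 0,0,0.057,0,0,0,0.2, 0,0,0.06,0,0,0,0.2, 0,0,0.06,0,0,0,0.2, 0,0,0.06,0,0,0,0.2]'
python3 - <<'E'
from h import *
go(.5365,-.2815,.241)
E
```

```text
clock: 35.12
eef_pos: [0.5369, -0.2795, 0.2457]
tool_rot: [0.708, 0.706, 0.0, 0.0]
ft_force: [0.1, 0.4, -2.5]
grip_width: 0.0313
grasp_force: 55.3
shift [-0.004  -0.0008  0.0094] turn [ 0.0001  0.     -0.0006]
```

```bash
python3 -m pendant '[-0.004,0,0,0,0,0,0.2, -0.004,0,0.002,0,0,0,0.2, -0.004,0,0.004,0,0,0,0.2, -0.004,0,0.006,0,0,0,0.2, -0.004,0,0.007,0,0,0,0.2, -0.004,0,0.008,0,0,0,0.2, -0.004,0,0.009,0,0,0,0.2, -0.004,0,0.01,0,0,0,0.2, -0.004,0,0.01,0,0,0,0.2, -0.004,0,0.01,0,0,0,0.2]'
```

```text
clock: 35.95
eef_pos: [0.5368, -0.2815, 0.2411]
tool_rot: [0.708, 0.706, 0.0, 0.0]
ft_force: [-1.8, -0.2, 1.4]
grip_width: 0.0312
grasp_force: 55.5
```

Contact at the seated height (0.241). Releasing and backing off along −x.

```bash
python3 -m pendant '[0,0,0.001,0,0,0,0.2, 0,0,0.002,0,0,0,0.2, 0,0,0.002,0,0,0,0.2, 0,0,0.001,0,0,0,0.45, 0,0,0,0,0,0,0.5, 0,0,0,0,0,0,0.7, 0,0,0,0,0,0,0.8, 0,0,0,0,0,0,0.8, 0,0,-0.02,0,0,0,0.8, 0,0,-0.06,0,0,0,0.8]'
python3 -m pendant '[0,0,-0.06,0,0,0,0.8, 0,0,-0.12,0,0,0,0.8, 0,0,-0.18,0,0,0,0.8, 0,-0.06,-0.18,0,0,0,0.8, 0,-0.12,-0.18,0,0,0,0.8, 0,-0.2,-0.18,0,0,0,0.8, 0,-0.28,-0.18,0,0,0,0.8, 0,-0.3,-0.18,0,0,0,0.8, 0,-0.3,-0.18,0,0,0,0.8, 0,-0.3,-0.18,0,0,0,0.8]'
python3 - <<'E'
from h import *
import pickle
s=cam('scene');t=cam('top');s0=pickle.load(open('scene.pkl','rb'));t0=pickle.load(open('top.pkl','rb'))
for n,a,b,C in(('fox',(394,157),(162,256),14),('bell',(408,259),(188,155),12),('rest',(323,204),(245,222),14)):
    for x,y,(u,v) in((s,s0,a),(t,t0,b)):
        f=lambda q:q['pixels'][v-C:v+C,u-C:u+C].astype(int)
        print(n,abs(f(x)-f(y)).max())
im=np.zeros((600,800,3),np.uint8)
im[:600,:500]=cv2.resize(s['pixels'][150:270,120:220],(500,600),interpolation=cv2.INTER_CUBIC)
im[:420,500:]=cv2.resize(t['pixels'][170:268,390:460],(300,420),interpolation=cv2.INTER_CUBIC)
cv2.imwrite('pics/end.png',im[:,:,::-1])
# numeric vase check: dark pixels vs predicted silhouette
for c,n in((s,'s'),(t,'t')):
    for z in (.269,.169):
        print(n,z,w2pix(c,(.5365,-.282,z)).round(1))
E
```

```text
clock: 36.78
eef_pos: [0.5356, -0.2808, 0.2684]
tool_rot: [0.708, 0.706, -0.001, -0.003]
ft_force: [-0.8, -0.6, -0.5]
grip_width: 0.068
grasp_force: 0.0
clock: 37.62
eef_pos: [0.3869, -0.2815, 0.3618]
tool_rot: [0.708, 0.706, 0.0, 0.001]
ft_force: [1.6, 1.2, 0.4]
grip_width: 0.0686
grasp_force: 0.0
fox 9
fox 7
bell 10
bell 7
rest 10
rest 6
s 0.269 [120.3 213.1]
s 0.169 [133.5 237.2]
t 0.269 [438.6 212.4]
t 0.169 [422.5 218.7]
```

Bystanders are unchanged (pixel differences at noise level). My picture quota is used up, so I'll check the vase numerically by matching its silhouette, upright and seated against raised.

```bash
python3 - <<'E'
from h import *
import pickle
prof=[(0,.019),(.03,.016),(.085,.016),(.1,.019)]
for n,cx,cy in(('scene',127,225),('top',430,215)):
    c=cam(n);c0=pickle.load(open(n+'.pkl','rb'));a=c['pixels'].astype(int);b=c0['pixels'].astype(int)
    m=np.zeros((420,560),bool)
    bx=np.s_[cy-45:cy+45,cx-40:cx+40];dif=abs(a-b).max(2)
    px=a[bx];warm=(px[...,0]-px[...,2]>12)&(px.max(2)<90)
    was_pale=b[bx].max(2)>90
    mk=(warm&(dif[bx]>12)); 
    mk|= was_pale&(px.max(2)<60)
    mk=cv2.morphologyEx(mk.astype(np.uint8),cv2.MORPH_OPEN,np.ones((2,2),np.uint8))>0
    m[bx]=mk;ys,xs=np.nonzero(m);print(n,m.sum(),'bbox',xs.min(),xs.max(),ys.min(),ys.max())
    def sil(x,y,z0,tx,ty):
        pts=[w2pix(c,(x+tx*h+r*np.cos(t),y+ty*h+r*np.sin(t),z0+h)) for h,r in prof for t in np.linspace(0,6.28,24)]
        q=np.zeros((420,560),np.uint8);cv2.fillConvexPoly(q,cv2.convexHull(np.array(pts,np.float32)).round().astype(int),1);return q>0
    out=[]
    for z0 in(.165,.169,.173):
      for x in np.arange(.528,.546,.003):
        for y in np.arange(-.291,-.272,.003):
          for tx in(-.1,0,.1):
            for ty in(-.1,0,.1):
              q=sil(x,y,z0,tx,ty);out.append(((q&m).sum()/(q|m).sum(),z0,round(x,3),round(y,3),tx,ty))
    out.sort(reverse=True);print(*[tuple(float(np.round(v,3)) for v in o) for o in out[:4]],sep='\n')
    q=sil(.5365,-.2815,.169,0,0);print('nominal',(q&m).sum()/(q|m).sum())
E
```

```text
scene 574 bbox 112 143 207 245
(0.69, 0.169, 0.54, -0.282, 0.0, 0.0)
(0.689, 0.165, 0.537, -0.282, 0.0, 0.0)
(0.688, 0.169, 0.537, -0.282, 0.0, 0.0)
(0.686, 0.173, 0.543, -0.279, 0.0, 0.0)
nominal 0.6838323353293413
top 600 bbox 408 469 203 259
(0.788, 0.165, 0.537, -0.288, 0.0, 0.0)
(0.772, 0.173, 0.534, -0.285, 0.0, 0.0)
(0.767, 0.173, 0.537, -0.285, 0.0, 0.0)
(0.765, 0.169, 0.537, -0.288, 0.0, 0.0)
nominal 0.6985915492957746
```

Both views fit an upright, seated vase (tilt 0). Handing in.

```bash
python3 -c "
from workcell import bot
print(bot.job_done())"
```

```text
the job is handed in; nothing more can be done
None
```

The job is handed in after about 38 s: the four box pieces are stacked on the wide stand and the bronze vase, placed last, stands upright in the small stand's well. The vase was checked by contact height and silhouette fit only, as my picture quota was used up, and the fox, bell and rest show no change in the images.

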